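# Make up and try a gate latch set

### The arm

A 7-joint arm with a two-finger parallel gripper is mounted at the origin on the work surface. World frame = base frame: x ahead of the robot, y to its left, z up, the work surface at z = 0. Lengths are in m, angles in rad, forces in N, time in s.
With the tool pointing down it reaches from about 0.35 to 0.9 m from the base axis. Payload 19.9 kg.
Tool frame: the origin (TCP) lies between the finger pads; the fingertips stand 19 mm ahead of it and the grasp point (between the pads) is the TCP; z points along the fingers, y is the line along which they close (so a half turn about z gives the same grasp; the last joint's range is limited). The gripper opens to 94 mm and grips with 3 to 60 N. Pads are 16 mm wide; open, the fingers measure 119 mm over their backs; the gripper's body (75 mm by 177 mm) begins 78 mm behind the grasp point.
Start: joints at [1.27, 0.417, -0.01, 1.614, 0.005, 1.111, -0.053], TCP at [0.161, -0.604, 0.224] pointing down, gripper open.
Joint ranges: [-2.81, 2.81], [-0.39, 2.02], [-1.27, 1.25], [0.06, 2.57], [-1.19, 4.33], [0.19, 2], [-2.82, 2.82]. Speed limits (rad/s): [1.89, 1.89, 2.39, 2.39, 3.01, 3.01, 3.01].

### API

Orientations are given as a 3x3 rotation matrix whose columns are the frame's x, y, z axes.
In Python, from rig import robot gives the robot as it stands. Calls block until the motion is done:
- robot.move_ptp(position, orientation): joint-space move of the TCP to a pose.
- robot.move_linear(position, velocity=0.15, frame=None, threshold=None): straight line of the TCP; frame=None keeps the orientation; velocity is the mean speed in m/s. With threshold (N) it stops when the force on the tool has changed by that much, and returns True; else False.
- robot.goto_joints(angles): joint-space move.
- robot.gripper_to(opening): finger opening in m; the grip force is fixed at half the most; returns when the fingers have stopped.
- robot.pause(seconds).
- robot.ik(position, orientation): joint angles nearest the present ones, or None.
- robot.get_state(): the state.
- robot.grab_frame(name): name is "scene" or "top" or "wrist"; returns the picture (384x512x3 uint8, red, green, blue); there is no depth.
- robot.camera_info(name): a dict with "fx", "fy", "cx", "cy" (pixels), "dist" ([k1, k2, p1, p2, k3] as OpenCV has them; the pictures are not rectified), "rvec" (rotation vector, rad) and "tvec" (3), from world to camera coordinates, as OpenCV has them. Camera axes: x right, y down, z forward; pixel columns grow to the right and rows downward; lengths in m; the calibration is good to about 2 mm. A picture is of the moment at which its call begins: read the wrist's pose just before it. camera_info takes no time and is no camera call; for the wrist camera it gives the pose at the moment of the call.
A pose or a line that the arm cannot do raises robot.PlanningError and nothing moves.
- robot.sign_off(): hands the job in; it is judged then, once.
The state is a dict: "time": time; "qpos": joint angles; "joint_vel": joint speeds; "effort": joint torques, N m; "ee_pos": TCP position; "tool_rot": TCP orientation; "force": force on the tool from outside, world axes, zero at the start; "moment": the same for the moment, N m; "opening": finger opening in m; "grasp_force": force on a finger pad.
Only numpy, scipy, OpenCV 4.12 (cv2) and the standard library are available. Lean on these libraries where they do the work, as an engineer would, in place of code of your own. Each camera call takes 0.05 s, during which the arm holds its last target. There are 200 camera calls.

### The job

Get the gate latch set ready: push the grey handle fully home on the latch's square spindle with its bar along the white line, try it by turning it clockwise until it clicks over to locked (red marks) and then back to open (green marks), and leave it on the spindle. Put the brass cupboard turn that strayed into the fixings tray back in the drawer, right way up and flat on its floor, and lay every coach bolt from the drawer in the tray, one to a pocket, flat on the pocket floor. Leave the padlock where it is.

Things in the scene. Friction and masses are not known exactly. Their poses are not given: they have to be found in the camera images.
- gate_handle: grey cast aluminium T handle: square hub 50 x 50 mm, 28 mm high, with a square bore 18 mm wide and 28 mm deep open below; on top of it a cross bar 120 mm long (x), 22 mm wide (y), from 28 to 54 mm above the underside. Stands on its hub in the drawer. Origin at the centre of the hub's underside, x along the bar, z up; the bore's sides lie along x and y
- spindle_seat (a point): centre of the top face of the latch's blue steel disc (76 mm across), 47 mm above the bench; from it the square spindle, 16 mm wide with a tapered end, stands up 26 mm. The handle is home when its hub's underside rests on this face. x along the white line painted across the disc (the spindle's sides lie along x and y), z up; turns with the spindle
- spindle (a joint): angle of the latch's spindle in rad, growing clockwise from above: 0 open (white line on the green marks), 1.2 locked (on the red marks, brass tongue out). An over-centre detent resists up to 0.6 with at most 0.15 N m, then carries it over to the other side
- latch: gate latch: black steel case 104 x 100 mm on a wooden block 112 x 112 mm, fixed to the bench, top of the case at 42 mm. Origin at the centre of the underside, z up
- tray: blue and grey fixings tray fixed to the bench, 122 mm (x) by 236 mm (y), four pockets in a row along y, each 114 mm (x) by 54 mm (y), floor 5 mm above the bench, walls 4 mm thick and 14 mm higher than the pocket floor. Origin at the centre of the underside
- pocket0 (a point): centre of the floor of tray pocket 0; x along the pocket's length, y across
- pocket1 (a point): centre of the floor of tray pocket 1; x along the pocket's length, y across
- pocket2 (a point): centre of the floor of tray pocket 2; x along the pocket's length, y across
- pocket3 (a point): centre of the floor of tray pocket 3; x along the pocket's length, y across
- drawer: wooden drawer with a green floor, set on the bench, fixed: inside 290 mm (x) by 370 mm (y), walls 10 mm thick, floor 8 mm and wall tops 36 mm above the bench. Origin at the centre of the underside
- bolt0: galvanised coach bolt with a square nut, lying down, 98 mm long in all: round shank 16 mm thick, domed head 28 mm wide at +x, square nut 28 mm across flats and 13 mm long at -x (bare shank 59 mm between). Origin at mid length on the shank's axis, 14 mm above what it lies on; x along the bolt. Three or four bolts are present, a missing one is None
- bolt1: galvanised coach bolt with a square nut, lying down, 98 mm long in all: round shank 16 mm thick, domed head 28 mm wide at +x, square nut 28 mm across flats and 13 mm long at -x (bare shank 59 mm between). Origin at mid length on the shank's axis, 14 mm above what it lies on; x along the bolt. Three or four bolts are present, a missing one is None
- bolt2: galvanised coach bolt with a square nut, lying down, 98 mm long in all: round shank 16 mm thick, domed head 28 mm wide at +x, square nut 28 mm across flats and 13 mm long at -x (bare shank 59 mm between). Origin at mid length on the shank's axis, 14 mm above what it lies on; x along the bolt. Three or four bolts are present, a missing one is None
- bolt3: galvanised coach bolt with a square nut, lying down, 98 mm long in all: round shank 16 mm thick, domed head 28 mm wide at +x, square nut 28 mm across flats and 13 mm long at -x (bare shank 59 mm between). Origin at mid length on the shank's axis, 14 mm above what it lies on; x along the bolt. Three or four bolts are present, a missing one is None
- turn_a: brass cupboard turn: flat back plate 70 x 40 x 6 mm, on it a neck and an upright oval knob 40 mm long (x), 14 mm thick (y), from 14 to 30 mm above the underside. Origin at the centre of the underside, z up. It starts in a tray pocket, right way up. Only one of turn_a and turn_b is present, the other is None
- turn_b: brass cupboard turn: flat back plate 70 x 40 x 6 mm, on it a neck and an upright oval knob 40 mm long (x), 14 mm thick (y), from 14 to 30 mm above the underside. Origin at the centre of the underside, z up. It starts in a tray pocket, right way up. Only one of turn_a and turn_b is present, the other is None
- padlock: brass padlock lying flat in the drawer, about 78 x 50 x 24 mm; to be left alone. Origin under its middle
Not all that is in view belongs to the job. Leave any blue or pink look-alike of the turn_a alone.

How it is judged:
By the outcome, as a careful person would: the job done as asked, in the order asked, and still so for the second after the job is handed in, with the robot touching nothing.
Of bolt0, bolt1, bolt2, bolt3 only 3 to 4 are there at a start; the rules pass over those that are not, and their reading is None.
Of turn_a, turn_b only 1 to 1 are there at a start; the rules pass over those that are not, and their reading is None.
At some moment in a run one of bolt0, bolt1, bolt2, bolt3 may be knocked a few centimetres aside while the robot is not near it.
It also fails if it takes over 208 s, if anything falls off the work surface, if the arm or the gripper's body presses on something with over 40 N, if the wrist force passes 120 N, or if a joint passes its speed limit or range.

## Working session

There is one attempt and no reset: what is moved stays moved. The work goes in short steps, each a Python script; the robot and the scene stay as the last script left them, time stands still between calls to the robot, and variables do not carry over. Pictures are saved under pics/ and viewed, at most 14 in all, crops included, and the job is handed in when it is done.

```bash
ls; mkdir -p pics; python3 - <<'E'
from rig import robot
import cv2,numpy as np
for n in ("top","scene"):
    im=robot.grab_frame(n); cv2.imwrite(f"pics/{n}0.png",cv2.resize(im[:,:,::-1],(800,600),interpolation=cv2.INTER_CUBIC)); cv2.imwrite(f"pics/{n}0_raw.png",im[:,:,::-1])
    c=robot.camera_info(n); R=cv2.Rodrigues(np.array(c["rvec"]))[0]; print(n,c,-R.T@np.array(c["tvec"]).ravel())
print(robot.get_state())
E
```

```text
pics
top {'fx': 418.909808675126, 'fy': 418.909808675126, 'cx': 261.83355431185976, 'cy': 195.40308740507544, 'dist': array([-0.07562032,  0.        ,  0.        ,  0.        ,  0.        ]), 'rvec': array([ 2.12256942, -2.14409789,  0.17778324]), 'tvec': array([-0.02599204,  0.59275019,  0.97048291])} [ 0.42229359 -0.03242259  1.05569046]
scene {'fx': 439.9141594953762, 'fy': 439.9141594953762, 'cx': 254.19571842793997, 'cy': 189.34373865161004, 'dist': array([0.02236892, 0.        , 0.        , 0.        , 0.        ]), 'rvec': array([ 1.83638484,  1.49382128, -0.68379905]), 'tvec': array([-0.07755225, -0.33015855,  1.67601612])} [ 1.47787576 -0.24690253  0.82399723]
{'time': 0.1, 'qpos': array([ 1.26949133,  0.41789471, -0.01031171,  1.61409841,  0.00472576,
        1.11068212, -0.05298157]), 'joint_vel': array([-0.00175924, -0.0004888 ,  0.00040228, -0.00175076,  0.00086422,
       -0.00081887,  0.00105239]), 'effort': array([ 1.51730837e-03, -8.52582335e+01,  6.39936738e-01, -4.26690066e+01,
       -4.88741021e-02,  1.63889938e-02,  8.95526478e-05]), 'ee_pos': array([ 0.16046819, -0.60373177,  0.22390655]), 'tool_rot': array([[ 9.66428312e-01,  2.56936139e-01, -3.70717927e-04],
       [ 2.56936386e-01, -9.66427808e-01,  9.92594791e-04],
       [-1.03238640e-04, -1.05452263e-03, -9.99999439e-01]]), 'force': array([-0.21489386,  0.24123988, -0.15940259]), 'moment': array([-0.04138377, -0.03474009, -0.01114983]), 'grasp_force': 0.0, 'opening': 0.0940668518829634}
```

View pics/top0.png

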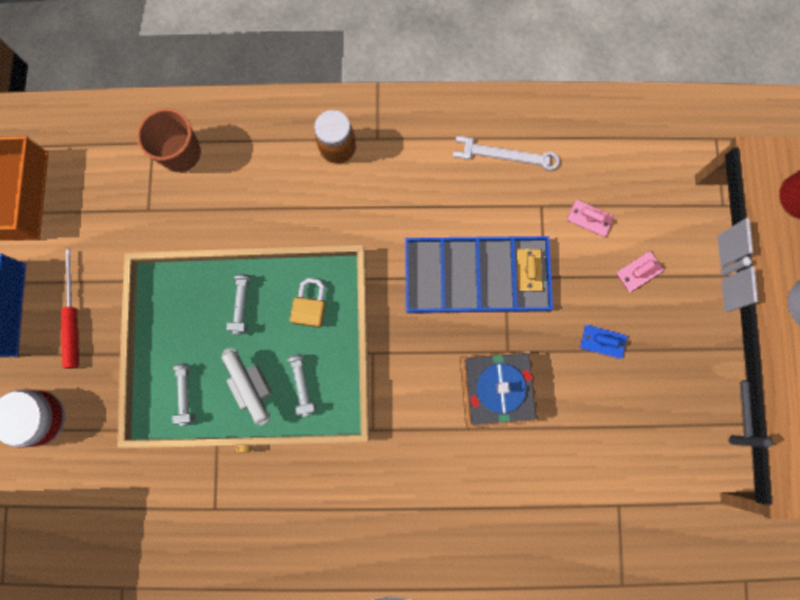

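View pics/scene0.png

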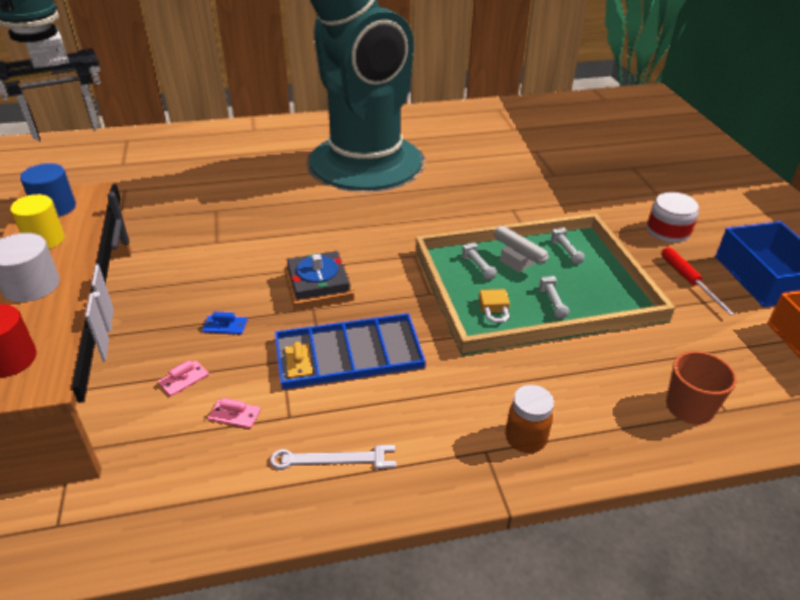

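Top view (800x600): brass turn in the tray's right pocket at (530,270), with look-alikes in pink (591,218), (640,271) and blue (605,341). The grey handle is at (246,386). Three bolts are at (238,305), (181,395), (301,386), and the padlock is at (308,303). The latch is at (500,389) with its line on the green marks. The grey things that could be confused are the handle, the bolts and the spanner at (505,153); the T bar with a hub is the handle.

```bash
cat > h.py <<'E'
from rig import robot
import cv2,numpy as np
from scipy.optimize import least_squares
def cam(n):
    c=robot.camera_info(n); K=np.array([[c["fx"],0,c["cx"]],[0,c["fy"],c["cy"]],[0,0,1]])
    return dict(K=K,d=np.array(c["dist"]),r=np.array(c["rvec"]).ravel(),t=np.array(c["tvec"]).ravel())
def ray(c,uv):
    p=cv2.undistortPoints(np.array(uv,float).reshape(-1,1,2),c["K"],c["d"])[:,0]
    R=cv2.Rodrigues(c["r"])[0]; return -R.T@c["t"],np.c_[p,np.ones(len(p))]@R
def onplane(c,uv,z):
    o,d=ray(c,uv); return o+d*((z-o[2])/d[:,2:])
def proj(c,P): return cv2.projectPoints(np.array(P,float).reshape(-1,1,3),c["r"],c["t"],c["K"],c["d"])[0][:,0]
def tri(obs):  # [(cam,uv)] -> point, residual
    A=np.zeros((3,3));b=np.zeros(3);L=[]
    for c,uv in obs:
        o,d=ray(c,uv);d=d[0]/np.linalg.norm(d[0]);M=np.eye(3)-np.outer(d,d);A+=M;b+=M@o;L.append((M,o))
    p=np.linalg.solve(A,b);return p,max(np.linalg.norm(M@(p-o)) for M,o in L)
def down(yaw): # tool y axis (closing) along angle yaw; z down
    y=np.array([np.cos(yaw),np.sin(yaw),0]);z=np.array([0,0,-1.]);return np.c_[np.cross(y,z),y,z]
def shot(name,cam_="wrist"):
    c=cam(cam_);im=robot.grab_frame(cam_)[:,:,::-1].copy();cv2.imwrite(f"pics/{name}.png",im)
    np.savez(f"pics/{name}.npz",**c);return im,c
def load(name): return cv2.imread(f"pics/{name}.png"),dict(np.load(f"pics/{name}.npz"))
def best(pos,yaw): # choose yaw or yaw+pi with the better margin on joints
    B=None
    for y in (yaw,yaw+np.pi):
        q=robot.ik(pos,down(y))
        if q is not None and (B is None or abs(q[6])<abs(B[1][6])): B=(y,q)
    return B
E
python3 - <<'E'
from h import *
c=cam("top")
P={"bolt1":(238,305,.022),"bolt2":(181,395,.022),"bolt3":(301,386,.022),"handle":(246,386,.06),"pad":(308,303,.02),"latch":(503,389,.05),"tray":(479,274,.02),"turn":(530,270,.03),"drawerTL":(128,253,.036),"drawerBR":(366,442,.036)}
for k,(u,v,z) in P.items(): print(k,onplane(c,[(u*.64,v*.64)],z).round(3))
R=cv2.Rodrigues(cam("wrist")["r"])[0];s=robot.get_state();w=cam("wrist")
print("wrist cam pos in tool",s["tool_rot"].T@(-R.T@w["t"]-s["ee_pos"]),s["tool_rot"].T@R.T,w["K"])
for n,p in (("latch",(.42,-.21,.3)),("handle",(.42,.2,.3)),("tray",(.6,-.19,.3))):
    for y in (np.pi/2,-np.pi/2,0): print(n,y,robot.ik(p,down(y)))
E
```

```text
bolt1 [[0.601 0.244 0.022]]
bolt2 [[0.457 0.331 0.022]]
bolt3 [[0.47  0.14  0.022]]
handle [[0.469 0.217 0.06 ]]
pad [[0.603 0.131 0.02 ]]
latch [[ 0.461 -0.174  0.05 ]]
tray [[ 0.648 -0.146  0.02 ]]
turn [[ 0.651 -0.227  0.03 ]]
drawerTL [[0.686 0.425 0.036]]
drawerBR [[0.383 0.036 0.036]]
wrist cam pos in tool [ 6.85043784e-02  9.84045916e-05 -1.60042020e-01] [[ 2.85132425e-04 -9.71604499e-01 -2.36610687e-01]
 [ 9.99999870e-01  3.77224653e-04 -3.43943814e-04]
 [ 4.23432741e-04 -2.36610558e-01  9.71604480e-01]] [[338.09039817   0.         256.37041308]
 [  0.         338.09039817 190.05048884]
 [  0.           0.           1.        ]]
latch 1.5707963267948966 [ 1.01789419  0.09890199 -0.65787765  1.86983257  0.06497128  1.19412732
  1.90925438]
latch -1.5707963267948966 [ 0.67262812  0.07500825 -0.28885726  1.87945199  0.02299274  1.19032023
 -1.19479745]
latch 0 [ 0.88341717  0.08748864 -0.51285969  1.87340959  0.04615601  1.19226952
  0.3551267 ]
handle 1.5707963267948966 [ 0.34738524  0.11786576 -0.91515936  1.87356028  0.10026651  1.19767653
  0.96973384]
handle -1.5707963267948966 [-0.67332946  0.0530333   0.16971964  1.90173934 -0.00965374  1.18759675
 -2.07103068]
handle 0 [ 0.34738524  0.11786576 -0.91515936  1.87356028  0.10026651  1.19767653
 -0.60106248]
tray 1.5707963267948966 [ 0.77325983  0.45484143 -0.7228933   1.49084481  0.30543402  1.31124711
  1.59315641]
tray -1.5707963267948966 [ 0.49598049  0.38670748 -0.32208916  1.50087218  0.12515671  1.27430659
 -1.41131216]
tray 0 [ 0.6699833   0.42132537 -0.56767945  1.49445975  0.23070048  1.29301122
  0.07863356]
```

```bash
python3 - <<'E'
from h import *
i=0
for n,p in (("latch",(.46,-.174)),("turn",(.63,-.19)),("handle",(.50,.2))):
    for dy in (-.06,.06):
        if n=="handle": dy=-dy
        pos=(p[0],p[1]+dy,.20 if n!="handle" else .25)
        robot.move_ptp(pos,down(np.pi/2)); robot.pause(.2)
        shot(f"{n}_{'a' if dy<0 else 'b'}")
print(robot.get_state()["time"])
T=[cv2.resize(load(f"{n}_{s}")[0],(400,300),interpolation=cv2.INTER_AREA) for n,s in (("latch","a"),("latch","b"),("turn","a"),("handle","a"))]
cv2.imwrite("pics/m1.png",np.vstack([np.hstack(T[:2]),np.hstack(T[2:])]))
E
```

```text
7.4
```

View pics/m1.png

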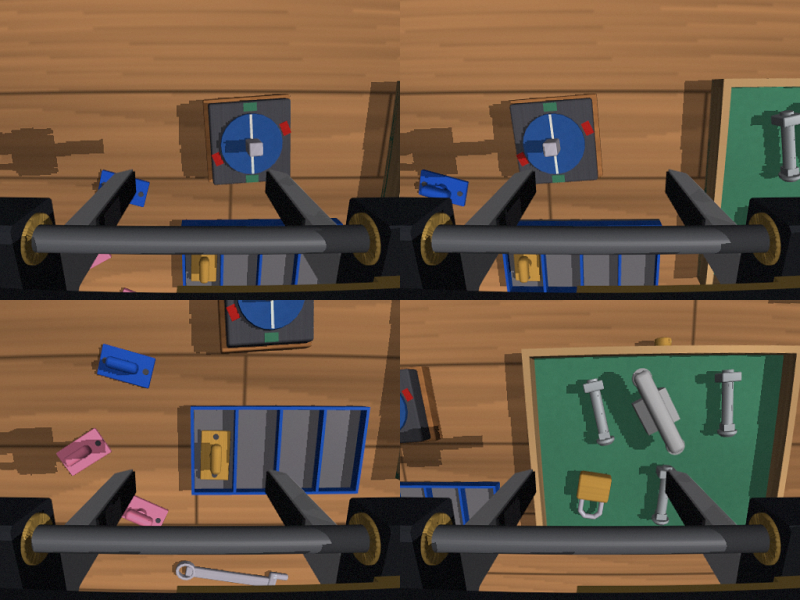

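Contact sheet: the latch disc is at (252,145) and (551,145) in the top tiles, with its line on the green marks. The brass turn sits upright in the tray's end pocket at (215,455). The handle is at (658,410), with bolts at (598,412), (730,403) and (662,495). The padlock is at (593,492).

```bash
cat >> h.py <<'E'
from scipy.optimize import minimize
def box(cx,cy,lx,ly,z0,z1): return np.array([[cx+sx*lx/2,cy+sy*ly/2,z] for sx in(-1,1) for sy in(-1,1) for z in(z0,z1)])
def cyl(x0,x1,r,z): a=np.linspace(0,2*np.pi,24,endpoint=False); return np.array([[x,r*np.cos(t),z+r*np.sin(t)] for x in(x0,x1) for t in a])
HANDLE=[box(0,0,.05,.05,0,.028),np.vstack([box(0,0,.12,.022,.032,.05),box(0,0,.12,.014,.028,.054),box(0,0,.112,.022,.03,.052)])]
BOLT=[cyl(-.045,.045,.008,.014),box(-.0425,0,.013,.028,0,.028),np.vstack([cyl(.041,.043,.014,.014),cyl(.045,.049,.009,.014)])]
PLATE=[box(0,0,.07,.04,0,.006),box(0,0,.02,.012,.006,.016),np.vstack([box(0,0,.04,.010,.018,.026),box(0,0,.028,.014,.014,.03)])]
S=4
def sil(c,parts,p,shape=(384,512)):
    x,y,z,a=p;R=np.array([[np.cos(a),-np.sin(a),0],[np.sin(a),np.cos(a),0],[0,0,1]]);m=np.zeros((shape[0]*S//2,shape[1]*S//2),np.uint8)
    for P in parts:
        uv=(proj(c,P@R.T+[x,y,z])+.5)*(S/2)-.5
        cv2.fillConvexPoly(m,cv2.convexHull(np.round(uv*16).astype(np.int32)),255,shift=4)
    return cv2.resize(m,(shape[1],shape[0]),interpolation=cv2.INTER_AREA)/255.
def grey(im):
    h=cv2.cvtColor(im,cv2.COLOR_BGR2HSV);return (h[...,1]<60)&(h[...,2]>60)
def brass(im):
    h=cv2.cvtColor(im,cv2.COLOR_BGR2HSV);return (h[...,0]>17)&(h[...,0]<32)&(h[...,1]>110)
def fit(obs,parts,mask,p0,fixz=None):
    V=[]
    for im,c in obs:
        roi=cv2.dilate((sil(c,parts,p0)>0).astype(np.uint8),np.ones((25,25)))>0
        n,l,st,_=cv2.connectedComponentsWithStats((mask(im)).astype(np.uint8))
        core=sil(c,parts,p0)>.5;k=[i for i in range(1,n) if (core&(l==i)).sum()>30]
        V.append((c,np.isin(l,k)&roi,roi))
    q0=np.array(p0,float);sc=np.array([.01,.01,.01,.15])
    full=lambda u:q0+sc*(np.array([u[0],u[1],0,u[2]]) if fixz else u)
    f=lambda u:sum(np.abs(sil(c,parts,full(u))-M)[roi].sum()/M.sum() for c,M,roi in V)/len(V)
    n=3 if fixz else 4;r=None;u=np.zeros(n)
    for s in (1,.3,.1):
        r=minimize(f,u,method="Nelder-Mead",options=dict(initial_simplex=np.vstack([u,u+s*np.eye(n)]),xatol=1e-3,fatol=1e-5));u=r.x
    return full(r.x),r.fun
def disc(obs,p0,r=.038):
    E=[]
    for im,c in obs:
        h=cv2.cvtColor(im,cv2.COLOR_BGR2HSV);m=((h[...,0]>95)&(h[...,0]<125)&(h[...,1]>100)).astype(np.uint8)
        m=cv2.morphologyEx(m,cv2.MORPH_CLOSE,np.ones((5,5)))
        n,l,st,ce=cv2.connectedComponentsWithStats(m);u=proj(c,[p0])[0]
        k=1+np.argmin(np.linalg.norm(ce[1:]-u,axis=1)+1e3*(st[1:,4]<400))
        hull=cv2.convexHull(max(cv2.findContours((l==k).astype(np.uint8),cv2.RETR_EXTERNAL,cv2.CHAIN_APPROX_NONE)[0],key=len))
        E.append((c,(cv2.fitEllipse(hull)[0]),hull[:,0].astype(float)))
    p,res=tri([(c,e) for c,e,_ in E]);out=[]
    for c,e,hl in E:
        q=onplane(c,hl,.047)[:,:2];s=least_squares(lambda v:np.linalg.norm(q-v[:2],axis=1)-v[2],[p[0],p[1],r],loss="soft_l1",f_scale=.001).x;out.append(s)
    return p,res,out
def line(im,c,ctr): # white line direction on the disc, z=.047
    h=cv2.cvtColor(im,cv2.COLOR_BGR2HSV);v,u=np.nonzero((h[...,1]<70)&(h[...,2]>150));q=onplane(c,np.c_[u,v],.047)[:,:2]-ctr
    d=np.linalg.norm(q,axis=1);q=q[(d>.018)&(d<.036)];a=np.arctan2(q[:,1],q[:,0])
    return len(q),.5*np.angle(np.mean(np.exp(2j*a)))
E
python3 - <<'E'
from h import *
L=[load("latch_a"),load("latch_b")]
p,r,o=disc(L,[.461,-.174,.047]);print("disc",p.round(4),r.round(4),[x.round(4) for x in o]);ctr=np.mean([x[:2] for x in o],0)
for x in L: print("line",line(*x,ctr))
H=[load("handle_a"),load("handle_b")]
print("handle",fit(H,HANDLE,grey,[.469,.217,.008,.45]))
T=[load("turn_a"),load("turn_b")]
print("turn",fit(T[:1],PLATE,brass,[.651,-.227,.005,0],1),fit(T,PLATE,brass,[.651,-.227,.005,0]))
for b,g in (("b1",(.601,.244,.008,.1)),("b2",(.457,.331,.008,0)),("b3",(.47,.14,.008,-.1))):
  for fl in (0,np.pi):
    q=[*g[:3],g[3]+fl]; print(b,fit(H if b!="b1" else [(load("top0_raw")[0] if 0 else cv2.imread("pics/top0_raw.png"),cam("top"))],BOLT,grey,q,b=="b1"))
E
```

```text
disc [ 0.4731 -0.1773  0.1192] 0.032 [array([ 0.522 , -0.1811,  0.0919]), array([ 0.4627, -0.1718,  0.0379])]
line (244, np.float64(-0.4355582054769866))
line (218, np.float64(-0.027288797542515265))
handle (array([0.46884903, 0.22141691, 0.00708663, 0.50103274]), np.float64(0.08967698978470347))
turn (array([ 6.57526598e-01, -2.30287360e-01,  5.00000000e-03,  3.56241140e-04]), np.float64(0.1107434453396567)) (array([ 6.58569169e-01, -2.29894668e-01, -4.72195550e-04, -1.12883770e-02]), np.float64(0.16403632493854978))
b1 (array([ 0.60538727,  0.24184426,  0.008     , -0.07356906]), np.float64(0.15826599010211115))
b1 (array([0.60456012, 0.24185394, 0.008     , 3.07440819]), np.float64(0.2765019106684207))
b2 (array([0.45859394, 0.32883099, 0.00656581, 0.09851462]), np.float64(0.256929761587996))
b2 (array([0.45796957, 0.32925342, 0.00546413, 3.22098146]), np.float64(0.34058134387003197))
b3 (array([0.47260059, 0.13941948, 0.00628757, 0.22662851]), np.float64(0.15363221453764875))
b3 (array([0.47210111, 0.13943426, 0.00671296, 3.35943943]), np.float64(0.2389297587695024))
```

```bash
python3 - <<'E'
s=open("h.py").read()
s=s.replace("""        m=cv2.morphologyEx(m,cv2.MORPH_CLOSE,np.ones((5,5)))
""","""        u=proj(c,[p0,np.add(p0,[.045,0,0])]);k=np.zeros_like(m);cv2.circle(k,tuple(int(t) for t in u[0]),int(np.linalg.norm(u[1]-u[0])),1,-1)
        m=cv2.morphologyEx(m*k,cv2.MORPH_OPEN,np.ones((3,3)))
""")
open("h.py","w").write(s)
E
python3 - <<'E'
from h import *
L=[load("latch_a"),load("latch_b")]
p,r,o=disc(L,[.4627,-.1718,.047]);print("disc",p.round(4),r.round(4),[x.round(4) for x in o]);ctr=np.mean([x[:2] for x in o],0)
for x in L: print("line",line(*x,ctr))
a=L[0][0][100:270,230:420];cv2.imwrite("pics/c1.png",cv2.resize(a,None,fx=3,fy=3))
# close look at handle
q,f=fit([load("handle_a"),load("handle_b")],HANDLE,grey,[.469,.217,.008,.45])
for n in ("a","b"): 
    im,c=load("handle_"+n); print(n,fit([(im,c)],HANDLE,grey,[.469,.221,.008,.5],1))
yaw,qq=best((q[0],q[1],.16),q[3]+np.pi/2);print(yaw,qq)
for y in(q[3]+np.pi/2,q[3]-np.pi/2):print(y,robot.ik((q[0],q[1],.058),down(y)))
E
```

```text
disc [ 0.4806 -0.1712 -0.0389] 0.001 [array([ 0.4625, -0.1727,  0.0375]), array([ 0.4625, -0.1705,  0.0368])]
line (131, np.float64(0.0924065178695257))
line (126, np.float64(0.07985449401411383))
a (array([0.46867673, 0.22136842, 0.008     , 0.50528317]), np.float64(0.12506998933238028))
b (array([0.46880285, 0.22130695, 0.008     , 0.50419798]), np.float64(0.053318839248349))
2.071829064308774 [ 0.28509251  0.47793152 -0.98255764  1.91575722  0.47211985  0.99981958
  1.16110773]
2.071829064308774 [ 0.17369307  0.62104176 -0.85218987  1.98152142  0.6364291   0.82856545
  1.03318124]
-1.0697635892810191 [-0.23481493  0.48085747 -0.32349405  1.99422503  0.22994889  0.70113399
 -1.77051031]
```

```bash
cat >> h.py <<'E'
def disc2(obs,p0,r=.038):
    C=[]
    for im,c in obs:
        h=cv2.cvtColor(im,cv2.COLOR_BGR2HSV);m=((h[...,0]>95)&(h[...,0]<125)&(h[...,1]>100)).astype(np.uint8)
        for k in cv2.findContours(m,cv2.RETR_EXTERNAL,cv2.CHAIN_APPROX_NONE)[0]:
            d=np.linalg.norm(onplane(c,k[:,0],p0[2])[:,:2]-p0[:2],axis=1);C.append((c,k[:,0][(d>.034)&(d<.043)].astype(float)))
    C=[x for x in C if len(x[1])]
    # rim contour pixels sit half a pixel inside
    f=lambda v:np.hstack([np.linalg.norm(onplane(c,k,v[2])[:,:2]-v[:2],axis=1)-v[3] for c,k in C])
    s=least_squares(f,[*p0,r],loss="soft_l1",f_scale=.0005);return s.x,np.median(np.abs(f(s.x))),sum(len(k) for _,k in C)
E
python3 - <<'E'
from h import *
O=[]
for i,(x,y) in enumerate(((.49,-.24),(.49,-.11),(.44,-.17),(.53,-.17))):
    robot.move_ptp((x,y,.16),down(np.pi/2));robot.pause(.2);O.append(shot(f"l{i}"))
for s in ([0],[1],[2],[3],[0,1,2,3]):print(s,disc2([O[i] for i in s],[.4625,-.1716,.047]))
ctr=disc2(O,[.4625,-.1716,.047])[0][:2]
for o in O:print(line(*o,ctr))
cv2.imwrite("pics/m2.png",np.vstack([np.hstack([cv2.resize(o[0],(400,300)) for o in O[:2]]),np.hstack([cv2.resize(o[0],(400,300)) for o in O[2:]])]))
print(robot.get_state()["time"])
E
```

```text
[0] (array([ 4.22544351e-01, -2.39237347e-01,  3.20293326e-01,  3.42103202e-08]), np.float64(2.0101412936317381e-10), 269)
[1] (array([ 4.22172566e-01, -1.10795787e-01,  3.19950991e-01,  2.45422783e-08]), np.float64(1.7892213891840557e-10), 277)
[2] (array([ 3.72686876e-01, -1.69416889e-01,  3.20090904e-01,  4.72727226e-08]), np.float64(2.953841364981653e-10), 262)
[3] (array([ 4.61535646e-01, -1.70084941e-01,  3.20190841e-01,  1.19517223e-09]), np.float64(3.677889332089348e-10), 279)
[0, 1, 2, 3] (array([ 0.46294449, -0.17201904,  0.0458255 ,  0.03759329]), np.float64(0.00021792711936417103), 1087)
(194, np.float64(0.0896620367359039))
(155, np.float64(0.0822221326657343))
(146, np.float64(0.08265105517030986))
(180, np.float64(0.08453314214440205))
11.2917
```

View pics/m2.png

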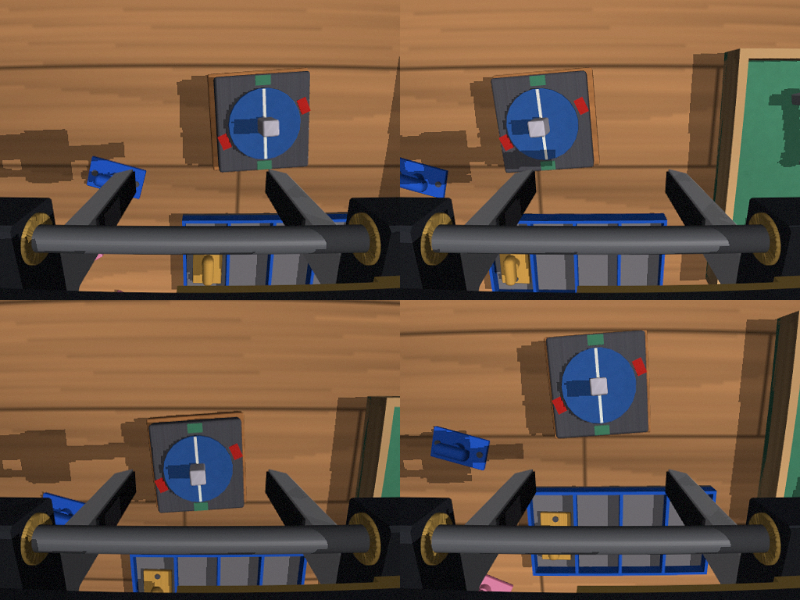

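Tiles show the disc at (263,125), (540,125), (197,467) and (598,385). The fit gives centre (0.463,-0.172), z≈0.046 and white line yaw 0.085. Next I grasp the handle.

```bash
python3 - <<'E'
from h import *
x,y,b=.4688,.2214,.504;yaw=b+np.pi/2
robot.gripper_to(.05)
robot.move_ptp((x,y,.15),down(yaw))
print(robot.move_linear((x,y,.057),.1,threshold=15)); print(robot.get_state()["ee_pos"])
robot.gripper_to(0); s=robot.get_state();print(s["opening"],s["grasp_force"],s["force"])
robot.move_linear((x,y,.18),.15); s=robot.get_state();print(s["opening"],s["grasp_force"],s["force"])
ty=.085+np.pi/2
robot.move_ptp((.463,-.172,.18),down(ty)); robot.pause(.3); s=robot.get_state();print(s["ee_pos"],s["qpos"][6],s["force"],s["opening"],s["time"])
im,c=shot("held");cv2.imwrite("pics/held_v.png",im)
shot("held_top","top");im,_=shot("held_sc","scene");cv2.imwrite("pics/m3.png",np.hstack([cv2.resize(load("held")[0],(400,300)),cv2.resize(im[80:240,130:343],(400,300))]))
E
```

```text
False
[0.46906027 0.22159114 0.05748606]
0.021876001885224743 30.00019133090973 [ 0.15872977 -1.92917542  3.59926101]
0.021393531144217083 29.998620450496674 [-0.77907758 -0.19410001 -2.69243403]
[ 0.46319515 -0.17147796  0.17999812] 1.5649944406334235 [-0.13782271 -1.04505864 -3.17089224] 0.02162984970548822 17.95
```

View pics/m3.png

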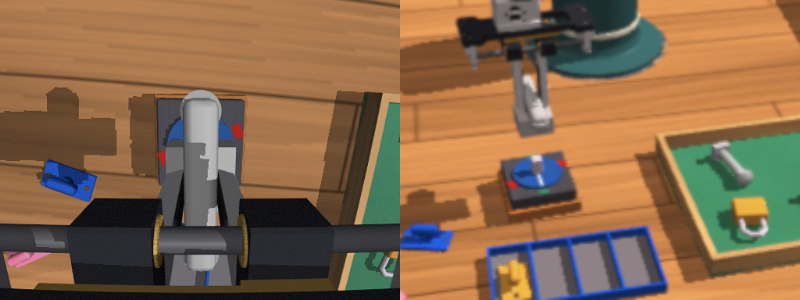

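The handle is held squarely: its bar runs up the wrist picture at (203,180), with the hub below it. I'll lower it with force checks and a small spiral search if it catches.

```bash
cat > ins.py <<'E'
from h import *
R=down(.085+np.pi/2);c0=np.array([.463,-.172]);bx=R[:,1]
robot.move_linear((*c0,.128),.15,frame=R)
offs=[(0,0)]+[(r*np.cos(t),r*np.sin(t)) for r,n in ((.001,6),(.002,10),(.003,14)) for t in np.linspace(0,2*np.pi,n,endpoint=False)]
for o in offs:
    p=c0+o
    robot.move_linear((*p,.125),.05,frame=R)
    hit=robot.move_linear((*p,.0955),.03,frame=R,threshold=14)
    s=robot.get_state();print(np.round(o,4),hit,s["ee_pos"].round(4),s["force"].round(1),round(s["time"],1))
    if s["ee_pos"][2]<.101: break
print(s["opening"],s["moment"])
E
python3 ins.py
```

```text
[0 0] True [ 0.4629 -0.1719  0.096 ] [-2.8 -0.  11.1] 19.8
0.021726168791105466 [ 0.15871262  0.53049307 -0.00744202]
```

```bash
python3 - <<'E'
from h import *
s=robot.get_state();p=s["ee_pos"].copy();print(p)
print(robot.move_linear((p[0],p[1],p[2]-.002),.02,threshold=12));p[2]=robot.get_state()["ee_pos"][2];print(robot.get_state()["force"])
def to(a):
    robot.move_ptp(p,down(.085+np.pi/2-a));s=robot.get_state();print(a,s["ee_pos"].round(4),s["force"].round(1),s["moment"].round(2),s["qpos"][6].round(2))
for a in (.3,.6,.8,1.0,1.2,1.25): to(a)
robot.pause(.3);shot("lock");shot("lock_t","top")
for a in (.9,.6,.4,.2,0,-.05,0): to(a)
robot.pause(.3);shot("open");shot("open_t","top")
print(robot.get_state()["time"])
cv2.imwrite("pics/m4.png",np.hstack([cv2.resize(load(n)[0][190:290,270:370],(390,390),interpolation=cv2.INTER_CUBIC) for n in("lock_t","open_t")]))
E
```

```text
[ 0.46289873 -0.17189461  0.09602583]
False
[-8.68686625  2.054985   29.68358426]
0.3 [ 0.4636 -0.1721  0.0957] [ 3.  -4.2  3.7] [-0.65 -0.92  0.14] 1.2
0.6 [ 0.4635 -0.1724  0.0956] [ 2.8 -4.4  3.9] [-1.16 -0.94  0.07] 0.94
0.8 [ 0.4632 -0.1724  0.0954] [ 2.  -6.4  3.9] [-1.46 -0.58 -0.05] 0.77
1.0 [ 0.4629 -0.1723  0.0954] [-0.1 -4.3  7.4] [-1.3  -0.05 -0.08] 0.59
1.2 [ 0.4628 -0.1721  0.0954] [-1.1 -3.5  8.3] [-0.92  0.19 -0.16] 0.42
1.25 [ 0.4631 -0.1719  0.0954] [-0.  -1.7  7. ] [-0.8  -0.17 -0.08] 0.38
0.9 [ 0.4633 -0.1725  0.0954] [ 2.2 -5.1  3.6] [-1.57 -0.88 -0.05] 0.68
0.6 [ 0.4634 -0.1724  0.0954] [ 2.9 -5.1  2.3] [-1.29 -1.06 -0.03] 0.94
0.4 [ 0.4634 -0.1721  0.0954] [ 4.8 -3.7  2.6] [-0.85 -1.37  0.03] 1.11
0.2 [ 0.4632 -0.1717  0.0954] [1.9 0.3 5.4] [-0.2  -0.86  0.06] 1.28
0 [ 0.463  -0.1715  0.0954] [0.8 1.2 7.8] [ 0.27 -0.56  0.12] 1.45
-0.05 [ 0.463  -0.1716  0.0954] [ 1.4 -0.6  6.9] [-0.06 -0.51  0.06] 1.49
0 [ 0.463  -0.1714  0.0954] [ 0.6 -0.   6.3] [ 0.1  -0.57 -0.04] 1.45
24.825
```

View pics/m4.png

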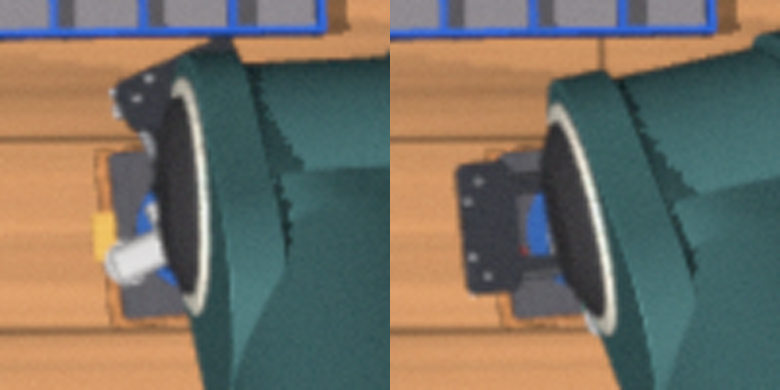

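In the left picture the brass tongue is out at (105,235), so it locked. In the right picture it is drawn back, so it is open. I'll release and check.

```bash
python3 - <<'E'
from h import *
robot.gripper_to(.04);p=robot.get_state()["ee_pos"]
robot.move_linear((p[0],p[1],.19),.15)
R=down(.085+np.pi/2)
robot.move_ptp((.53,-.17,.2),R);robot.pause(.15);a=shot("rel")
q=[.463,-.172,.047,.085]
print(fit([a],HANDLE,grey,q),line(*a,np.array([.463,-.172])))
robot.gripper_to(.045)
robot.move_ptp((.60,-.19,.2),down(np.pi/2));robot.pause(.15);b=shot("tray1");print(robot.get_state()["time"])
robot.move_ptp((.60,-.13,.2),down(np.pi/2));robot.pause(.15);c2=shot("tray2")
for o in ([b],[c2],[b,c2]): print(fit(o,PLATE,brass,[.6575,-.230,.005,0],1),fit(o,PLATE,brass,[.6575,-.230,.005,np.pi],1))
print("z",fit([b,c2],PLATE,brass,[.6575,-.230,.005,0]))
cv2.imwrite("pics/m5.png",np.vstack([np.hstack([cv2.resize(x[0],(400,300)) for x in (a,b)]),np.hstack([cv2.resize(c2[0],(400,300)),cv2.resize(a[0][0:192,128:384],(400,300))])]))
E
```

```text
(array([ 0.46210371, -0.17129331,  0.0468067 ,  0.08477825]), np.float64(0.22468891182203873)) (1811, np.float64(0.03490248674105449))
27.6083
(array([ 6.57690405e-01, -2.29348233e-01,  5.00000000e-03,  1.28042036e-04]), np.float64(0.42548294286888616)) (array([ 0.6576904 , -0.22934823,  0.005     ,  3.1417207 ]), np.float64(0.42548294286888616))
(array([ 0.65743746, -0.22951274,  0.005     , -0.05298012]), np.float64(0.21649503437738732)) (array([ 0.65743746, -0.22951274,  0.005     ,  3.08861254]), np.float64(0.21649503437738732))
(array([ 0.6577238 , -0.22953362,  0.005     , -0.01219496]), np.float64(0.3267655351345784)) (array([ 0.6577238 , -0.22953362,  0.005     ,  3.1293977 ]), np.float64(0.3267655351345784))
z (array([ 0.65998069, -0.23064124, -0.00345116, -0.02827725]), np.float64(0.28860504578470775))
```

View pics/m5.png

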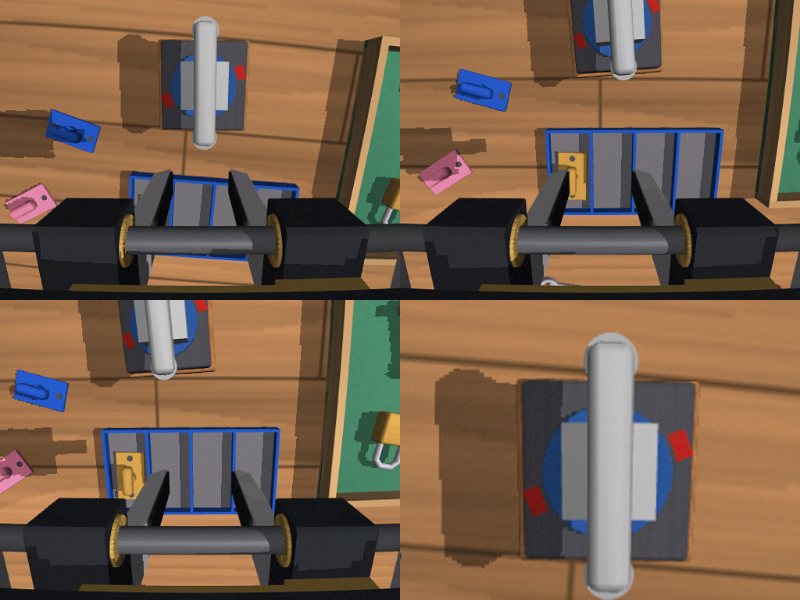

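The handle sits home: fitted underside z 0.047, bar at (610,460) along the open line, red marks off to its sides. The brass turn is at (573,175) in tile 2. Next I measure the tray and move the turn.

```bash
cat >> h.py <<'E'
def blue(im):
    h=cv2.cvtColor(im,cv2.COLOR_BGR2HSV);return (h[...,0]>105)&(h[...,0]<125)&(h[...,1]>120)&(h[...,2]>60)
TRAYBOX=[box(0,0,.122,.236,0,.019)]
def trayfit(obs,p0):
    def m(im):
        k=blue(im).astype(np.uint8);k=cv2.morphologyEx(k,cv2.MORPH_CLOSE,np.ones((3,3)))
        cs=cv2.findContours(k,cv2.RETR_EXTERNAL,cv2.CHAIN_APPROX_NONE)[0];o=np.zeros_like(k)
        cv2.drawContours(o,[max(cs,key=cv2.contourArea)],-1,1,-1);return o>0
    return fit(obs,TRAYBOX,m,p0,1)
E
python3 - <<'E'
from h import *
for n in ("turn_a","turn_b"): print(n,trayfit([load(n)],[.652,-.146,0.0,0]))
im=cv2.imread("pics/top0_raw.png");print(trayfit([(im,cam("top"))],[.652,-.146,0,0]))
# knob cue in turn_a : brightness clustering for a crop
im,c=load("turn_a");u=proj(c,[[.6575,-.23,.02]])[0].astype(int);print(u)
cv2.imwrite("pics/c2.png",cv2.resize(im[u[1]-55:u[1]+55,u[0]-60:u[0]+60],None,fx=5,fy=5,interpolation=cv2.INTER_CUBIC))
E
```

```text
turn_a (array([ 0.65039422, -0.14425151,  0.        ,  0.00647104]), np.float64(0.759109460039418))
turn_b (array([ 6.49891513e-01, -1.44402785e-01,  0.00000000e+00, -3.64904508e-04]), np.float64(0.7101776636580559))
(array([ 0.65050503, -0.1445806 ,  0.        , -0.00827372]), np.float64(0.03756715168857814))
[274 201]
```

View pics/c2.png

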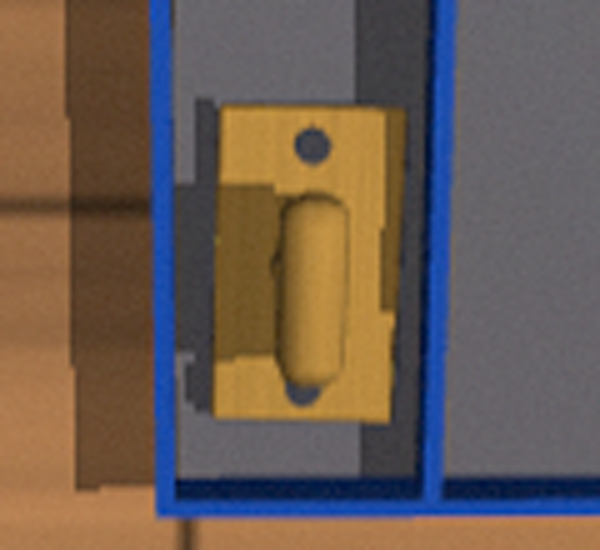

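Close crop: brass turn, right way up. Plate corners are at (218,105), (405,108), (390,422), (213,418) and the knob is centred at (312,290). This is the right object.

```bash
python3 - <<'E'
from h import *
im,c=load("turn_a");cr=np.array([[218,105],[405,108],[390,422],[213,418]])
uv=lambda q:(np.array(q,float)+.5)/5-.5+[274-60,201-55]
P=onplane(c,uv(cr),.011);print(P.round(4),P.mean(0))
e=(P[3]-P[0]+P[2]-P[1])/2;print("yaw",np.arctan2(e[1],e[0]),np.linalg.norm(e))
print("knob ends",onplane(c,uv([[315,198],[311,384]]),.026).round(4))
# pocket inner walls at the top, z=.019
print(onplane(c,uv([[172,300],[425,300],[300,490]]),.019).round(4))
x,y=P.mean(0)[:2]
for yw in(np.pi/2,-np.pi/2):
  for p in((x,y,.036),(.62,.35,.04)): print(yw,robot.ik(p,down(yw)))
E
```

```text
[[ 0.6216 -0.2485  0.011 ]
 [ 0.6221 -0.2093  0.011 ]
 [ 0.6919 -0.2106  0.011 ]
 [ 0.691  -0.2495  0.011 ]] [ 0.65667488 -0.22949472  0.011     ]
yaw -0.016548167704350195 0.06964789543838827
knob ends [[ 0.6381 -0.2288  0.026 ]
 [ 0.6779 -0.229   0.026 ]]
[[ 0.6618 -0.2582  0.019 ]
 [ 0.6617 -0.2049  0.019 ]
 [ 0.7046 -0.2306  0.019 ]]
1.5707963267948966 [ 0.79210163  0.89467231 -0.78666866  1.52037322  0.70219063  1.02557804
  1.38913079]
1.5707963267948966 [-0.06844671  0.91487371 -0.79190401  1.4703114   0.70514506  1.05557853
  0.55179671]
-1.5707963267948966 [-0.34040425  1.06492612  1.07600782  1.56490526 -1.00674626  1.14558775
 -0.60160436]
-1.5707963267948966 [-1.1710927   1.07847262  1.07592634  1.51495773 -1.00243001  1.16855419
 -1.47266247]
```

```bash
python3 - <<'E'
from h import *
st=lambda:(lambda s:print(s["ee_pos"].round(4),s["force"].round(1),round(s["opening"],4),round(s["grasp_force"],1),round(s["time"],1)))(robot.get_state())
R=down(np.pi/2-.01);x,y=.6577,-.2293
robot.gripper_to(.032)
robot.move_ptp((x,y,.12),R);robot.move_linear((x,y,.0385),.1,threshold=12);st()
robot.gripper_to(0);st()
robot.move_linear((x,y,.13),.12);st()
X,Y=.605,.345;R2=down(np.pi/2)
robot.move_ptp((X,Y,.13),R2);st()
shot("turnheld","top")
robot.move_linear((X,Y,.06),.15);print(robot.move_linear((X,Y,.0405),.03,threshold=6));st()
robot.gripper_to(.04);robot.move_linear((X,Y,.14),.15);st()
robot.move_ptp((.52,.19,.25),down(np.pi/2));robot.pause(.15);a=shot("dr1");robot.move_ptp((.52,.27,.25),down(np.pi/2));robot.pause(.15);b=shot("dr2");
robot.gripper_to(.045)
t,tc=shot("dr_t","top")
cv2.imwrite("pics/m6.png",np.hstack([cv2.resize(v[0],(400,300)) for v in (a,b)]))
print(fit([a,b],PLATE,brass,[X,Y,.008,0]))
for n,g in (("b1",(.605,.242,.008,-.07)),("b2",(.459,.329,.008,.1)),("b3",(.472,.139,.008,.22))):
  for o in ([a],[b]):print(n,fit(o,BOLT,grey,g,1))
st()
E
```

```text
[ 0.6581 -0.2293  0.0391] [-0.2 -0.3  0.1] 0.0318 0.0 30.2
[ 0.6579 -0.2294  0.0389] [-0.6  0.4  5.3] 0.0135 37.4 30.6
[ 0.6573 -0.2293  0.1292] [-0.3  0.3 -2.1] 0.0139 37.3 31.5
[0.6059 0.3437 0.1299] [ 0.5 -0.1 -1.1] 0.0138 37.3 33.6
True
[0.6049 0.3448 0.0419] [-2.2 -1.3  7.2] 0.0139 38.0 34.9
[0.6048 0.3446 0.1391] [-1.  -0.2 -0.6] 0.0399 0.0 36.3
(array([ 0.64665402,  0.39530159, -0.14466189,  0.59594627]), np.float64(0.6944798474945534))
b1 (array([ 0.60513729,  0.24140784,  0.008     , -0.08708117]), np.float64(0.8041336197400308))
b1 (array([ 0.6046532 ,  0.24108859,  0.008     , -0.07390155]), np.float64(0.13827332991787372))
b2 (array([0.45865564, 0.32842064, 0.008     , 0.11704188]), np.float64(0.2394050033806626))
b2 (array([0.45858765, 0.32827014, 0.008     , 0.09729111]), np.float64(0.1501269052221828))
b3 (array([0.47281594, 0.1398163 , 0.008     , 0.21836339]), np.float64(0.14288450794157556))
b3 (array([0.47321651, 0.13978781, 0.008     , 0.21932459]), np.float64(0.1648832271762208))
[0.5201 0.2698 0.25  ] [ 0.2  0.9 -0.8] 0.045 0.0 38.3
```

View pics/m6.png

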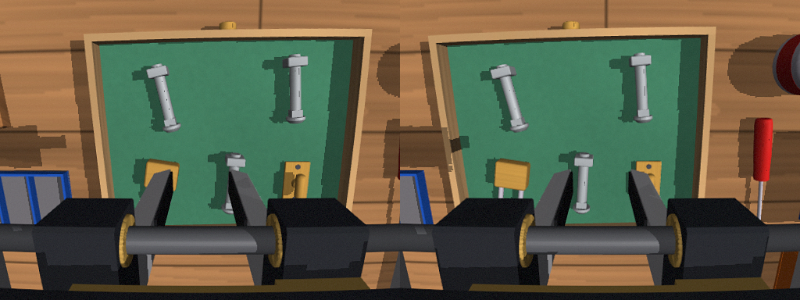

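The turn lies upright in the drawer at (297,180). The bolts are at (163,98), (295,88) and, in the right tile, (583,182). I'll carry the bolts one by one, fitting each afresh before the grasp.

```bash
cat > bolt.py <<'E'
from h import *
import sys
def st(t): s=robot.get_state();print(t,s["ee_pos"].round(4),s["force"].round(1),round(s["opening"],4),round(s["grasp_force"],1),round(s["time"],1));return s
def look(g,tag):
    B=[]
    for k,dy in enumerate((-.03,.03)):
        robot.move_ptp((g[0]+.06,g[1]+dy,.2),down(np.pi/2));robot.pause(.15);B.append(shot(f"{tag}_{k}"))
    q,e=fit(B,BOLT,grey,[g[0],g[1],.008,g[2]]);print(tag,q.round(4),round(e,3));return q,e
def carry(g,py,tag):
    robot.gripper_to(.045);q,e=look(g,tag)
    if e>.3: print("poor fit");return False
    x,y,_,b=q;R=down(b+np.pi/2)
    robot.move_ptp((x,y,.1),R);h=robot.move_linear((x,y,.029),.1,threshold=10);st("down %s"%h)
    robot.gripper_to(0);s=st("grip")
    robot.move_linear((x,y,.14),.15);s=st("up")
    if not .012<s["opening"]<.02: print("no bolt");return False
    T=down(np.pi/2);X=.6503
    robot.move_ptp((X,py,.14),T);robot.move_linear((X,py,.05),.15)
    h=robot.move_linear((X,py,.0255),.03,threshold=8);st("placed %s"%h)
    robot.gripper_to(.024);robot.move_linear((X,py,.14),.12);st("off");return True
E
python3 - <<'E'
from bolt import *
carry((.459,.3283,.1),-.1735,"p2")
robot.move_ptp((.72,-.14,.2),down(np.pi/2));robot.pause(.15);a=shot("after2")
print(fit([a],BOLT,grey,[.6503,-.1735,.005,0],1))
cv2.imwrite("pics/m7.png",np.hstack([cv2.resize(a[0],(400,300)),cv2.resize(load("p2_0")[0],(400,300))]))
E
```

```text
p2 [0.4586 0.3281 0.0036 0.091 ] 0.12
down True [0.4578 0.3276 0.0273] [-0.8 -1.9  9.9] 0.0448 4.8 40.9
grip [0.4579 0.328  0.0273] [-0.5  1.4  6.9] 0.015 30.7 41.5
up [0.4584 0.3276 0.1391] [ 0.2 -0.1 -2.9] 0.0151 30.0 42.4
placed False [ 0.6504 -0.1735  0.0257] [-0.5 -0.2 -2.7] 0.0155 30.0 46.0
off [ 0.6499 -0.1735  0.1391] [-1.1  0.1 -0.7] 0.0242 0.0 47.5
(array([ 0.64745519, -0.17123943,  0.005     ,  0.06066234]), np.float64(0.6008588228003602))
```

View pics/m7.png

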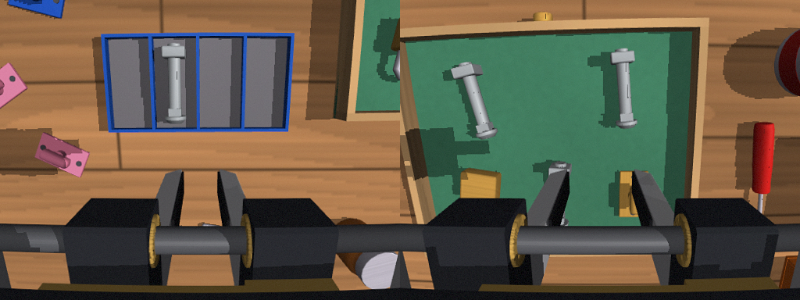

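The bolt lies flat in its pocket at (174,85). On to the remaining two, with a gentler descent.

```bash
sed -i 's/h=robot.move_linear((x,y,.029),.1,threshold=10)/robot.move_linear((x,y,.05),.12);h=robot.move_linear((x,y,.0295),.03,threshold=8)/; s/s=st("grip")/s=st("grip");z=s["ee_pos"][2]-.0025/; s/(X,py,.0255),.03/(X,py,z),.03/' bolt.py
python3 - <<'E'
from bolt import *
ok=carry((.4728,.1398,.219),-.1155,"p3")
if ok: ok=carry((.6047,.2411,-.074),-.0575,"p1")
robot.move_ptp((.72,-.14,.2),down(np.pi/2));robot.pause(.15);a=shot("after3")
robot.gripper_to(.045)
robot.move_ptp((.60,.18,.28),down(np.pi/2));robot.pause(.15);b=shot("drE")
robot.goto_joints([1.27,.417,-.01,1.614,.005,1.111,-.053]);robot.pause(.2);t=shot("end_t","top");s=shot("end_s","scene")
cv2.imwrite("pics/m8.png",np.vstack([np.hstack([cv2.resize(v[0],(400,300)) for v in (a,b)]),np.hstack([cv2.resize(t[0][120:312,60:380],(400,300)),cv2.resize(s[0][110:290,150:450],(400,300))])]))
st("end")
E
```

```text
p3 [0.4724 0.1398 0.0029 0.2219] 0.122
down False [0.4724 0.1399 0.0296] [ 0.4 -0.6 -0.4] 0.0448 0.0 52.6
grip [0.4725 0.1398 0.0295] [-0.1 -0.5  1.4] 0.015 30.0 53.2
up [0.472  0.1395 0.1392] [-0.7 -0.5 -2.2] 0.0149 30.0 54.1
placed False [ 0.6504 -0.1155  0.0272] [-0.3  0.5 -1.9] 0.0152 30.0 56.9
off [ 0.6499 -0.1156  0.1392] [-0.2  0.1 -0.2] 0.0234 0.0 58.4
p1 [ 0.603   0.2413  0.0032 -0.0667] 0.126
down False [0.603  0.2414 0.0296] [-0.1 -0.4 -0.4] 0.0452 0.0 62.9
grip [0.603  0.2413 0.0296] [-0.6  0.7  0.9] 0.0149 30.0 63.5
up [0.6026 0.2409 0.139 ] [-0.5 -0.8 -2.6] 0.0153 30.0 64.4
placed False [ 0.6504 -0.0574  0.0272] [-0.6 -0.6 -2.8] 0.0152 30.0 67.2
off [ 0.6499 -0.0576  0.1392] [ 0.3  0.6 -0.2] 0.0241 0.0 68.7
end [ 0.1601 -0.6039  0.2245] [0.3 0.7 0.4] 0.0451 0.0 75.0
```

View pics/m8.png

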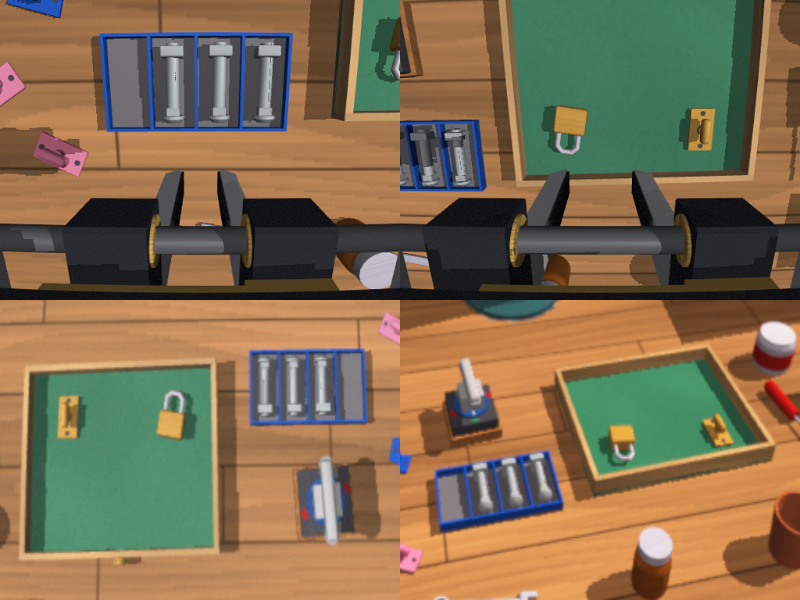

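All three bolts lie in their own pockets, at (173,82), (220,82) and (266,82) in tile 1. The turn sits upright and flat in the drawer at (701,130). The padlock is at (569,130), and the handle is on the spindle along the green marks, with the latch open. Handing in.

```bash
python3 -c "
from rig import robot
print(robot.sign_off())"
```

```text
the job is handed in; nothing more can be done
None
```

I handed the job in at about 75 s of the allowed 208 s: the handle is home on the spindle, tried to locked and back to open, the brass turn is upright in the drawer, the three bolts that were there each lie in their own tray pocket, and I left the padlock alone.

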